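# Sweep headset spacers through the gate into the slot

## Task

Sweep the three loose headset spacers (red, black and blue) across the wooden sorting tray and through the gap in the green fence, one at a time in any order, so that each drops into the catch slot behind it. Push them with the fingertips or the outside of the fingers and keep them down on the tray: do not pick up or carry any of them. Leave the tube offcut, the grease pot, the oil bottle and the wrench where they are.

Things in the scene. Friction and masses are not known exactly. Their poses are not given: they have to be found in the camera images.
- tray: Fixed sorting tray. Origin: on the bench under the middle of the deck; +x points across the deck to the gate, z up. Flat plywood deck: x -110 to 110 mm, y -170 to 170 mm, top 65 mm above the bench. A green fence stands along the +x edge (x 110 to 116 mm), 22 mm above the deck; dark rims 8 mm thick and 8 mm above the deck stand just outside the other three edges.
- gate (a point): Gate: the one gap in the fence, 44 mm wide, centred on y = 0. Point at deck height on the fence face towards the deck: (110, 0, 65) mm in the tray frame, same axes. The deck ends at this line: a spacer pushed until its centre is some 10 mm past it tips down into the slot, so the fingers need not pass the fence. Only one spacer fits at a time.
- slot (a point): Middle of the mouth of the catch slot behind the gate, at deck height: (150, 0, 65) mm in the tray frame, same axes. An open pocket with green walls: 80 mm long in x, from the gate line to a wall at x = 190 mm; 90 mm wide in y; floor 60 mm below the deck; walls 5 mm higher than the deck.
- spacer_red: Red ring (a bicycle headset spacer), 34 mm outside diameter, 25.6 mm hole, 10 mm thick, about 16 g, metal, loose and lying flat on the tray's deck. Origin: centre of its underside; z is the ring's axis. It slides freely under a light push.
- spacer_black: Black ring (a bicycle headset spacer), 34 mm outside diameter, 25.6 mm hole, 10 mm thick, about 16 g, metal, loose and lying flat on the tray's deck. Origin: centre of its underside; z is the ring's axis. It slides freely under a light push.
- spacer_blue: Blue ring (a bicycle headset spacer), 34 mm outside diameter, 25.6 mm hole, 10 mm thick, about 16 g, metal, loose and lying flat on the tray's deck. Origin: centre of its underside; z is the ring's axis. It slides freely under a light push.
- offcut: Bystander: bare aluminium tube offcut, 28.6 mm diameter, 35 mm tall, standing upright on the deck in one of the two corners beside the fence. Origin: centre of its underside.
- grease_pot: Bystander: small white pot with a yellow cap, 32 mm diameter, 35 mm tall, standing on the deck in the other corner beside the fence. Origin: centre of its underside.
- oil_bottle: Bystander: green bottle with a red cap, 48 mm diameter, 120 mm tall, standing on the bench to the robot's left of the tray. Origin: centre of its underside.
- wrench: Bystander: steel wrench, 180 mm long, lying on the bench to the robot's right of the tray. Origin: underside at its middle; x along its length.

How it is judged:
On the way, in this order (a step that is already met when the one before it is completed fails the run):
1. one spacer has gone through the gate into the slot, alone (((x of spacer_red in the frame of slot between -0.041 and 0.041 m and y of spacer_red in the frame of slot between -0.046 and 0.046 m and z of spacer_red in the frame of slot below -0.01 m) or (x of spacer_black in the frame of slot between -0.041 and 0.041 m and y of spacer_black in the frame of slot between -0.046 and 0.046 m and z of spacer_black in the frame of slot below -0.01 m) or (x of spacer_blue in the frame of slot between -0.041 and 0.041 m and y of spacer_blue in the frame of slot between -0.046 and 0.046 m and z of spacer_blue in the frame of slot below -0.01 m))), for 0.2 s.
2. a second spacer has followed, alone ((((x of spacer_red in the frame of slot between -0.041 and 0.041 m and y of spacer_red in the frame of slot between -0.046 and 0.046 m and z of spacer_red in the frame of slot below -0.01 m) and (x of spacer_black in the frame of slot between -0.041 and 0.041 m and y of spacer_black in the frame of slot between -0.046 and 0.046 m and z of spacer_black in the frame of slot below -0.01 m)) or ((x of spacer_red in the frame of slot between -0.041 and 0.041 m and y of spacer_red in the frame of slot between -0.046 and 0.046 m and z of spacer_red in the frame of slot below -0.01 m) and (x of spacer_blue in the frame of slot between -0.041 and 0.041 m and y of spacer_blue in the frame of slot between -0.046 and 0.046 m and z of spacer_blue in the frame of slot below -0.01 m)) or ((x of spacer_black in the frame of slot between -0.041 and 0.041 m and y of spacer_black in the frame of slot between -0.046 and 0.046 m and z of spacer_black in the frame of slot below -0.01 m) and (x of spacer_blue in the frame of slot between -0.041 and 0.041 m and y of spacer_blue in the frame of slot between -0.046 and 0.046 m and z of spacer_blue in the frame of slot below -0.01 m)))), for 0.2 s.
3. the third spacer has followed (x of spacer_red in the frame of slot between -0.041 and 0.041 m and y of spacer_red in the frame of slot between -0.046 and 0.046 m and z of each of spacer_red, spacer_black, spacer_blue in the frame of slot below -0.01 m and x of spacer_black in the frame of slot between -0.041 and 0.041 m and y of spacer_black in the frame of slot between -0.046 and 0.046 m and x of spacer_blue in the frame of slot between -0.041 and 0.041 m and y of spacer_blue in the frame of slot between -0.046 and 0.046 m), for 0.2 s.
At the end, for the whole second after the job is handed in: All three spacers lie at rest (under 0.03 m/s) inside the catch slot, their origins at least 10 mm below the deck; the offcut, grease pot, oil bottle and wrench are within 20 mm of where they started, and the first three still upright (within 0.3 rad) (all of step 3 and linear speed of each of spacer_red, spacer_black, spacer_blue below 0.03 m/s and distance of each of offcut, grease_pot, oil_bottle, wrench from where it was at the start of the episode below 0.02 m and angle between each of offcut, grease_pot, oil_bottle's own z axis and vertical below 0.3 rad); the robot touches nothing.
It fails at once if a spacer is picked up or carried (its underside rises more than 13 mm above the deck) (height (world z) of any of spacer_red, spacer_black, spacer_blue above 0.078 m).
It fails at once if a bystander is displaced by more than 20 mm or tipped (distance of any of offcut, grease_pot, oil_bottle, wrench from where it was at the start of the episode above 0.02 m or angle between any of offcut, grease_pot, oil_bottle's own z axis and vertical above 0.3 rad).
It also fails if it takes over 56 s, if anything falls off the work surface, if the arm or the gripper's body presses on something with over 40 N, if the wrist force passes 120 N, or if a joint passes its speed limit or range.

## Robot

A 6-joint arm with a two-finger parallel gripper is mounted at the origin on the work surface. World frame = base frame: x ahead of the robot, y to its left, z up, the work surface at z = 0. Lengths are in m, angles in rad, forces in N, time in s.
With the tool pointing down it reaches from about 0.275 to 0.775 m from the base axis. Payload 14.6 kg.
Tool frame: the origin (TCP) lies between the finger pads; the fingertips stand 22 mm ahead of it and the grasp point (between the pads) lies 3 mm ahead of it; z points along the fingers, y is the direction in which the jaws open and shut (so a half turn about z gives the same grasp; the last joint's range is limited). The gripper opens to 85 mm and grips with 20 to 120 N. Pads are 22 mm wide; open, the fingers measure 114 mm over their backs; the gripper's body (76 mm by 85 mm) begins 54 mm behind the grasp point. The pads swing forward as they close: fully open they stand 13 mm farther back than shut.
Start: joints at [-1.446, 0.263, -0.048, 1.259, 0, 1.415], TCP at [0.145, -0.505, 0.232] pointing down, gripper open.
Joint ranges: [-2.65, 2.65], [-0.89, 1.7], [-1.18, 1.37], [-2.13, 2.11], [-1.35, 1.29], [-3.14, 3.14]. Speed limits (rad/s): [1.89, 1.89, 2.57, 2.79, 3.14, 3.14].

## Interface

Orientations are given as a rotation vector (axis times angle).
In Python, from cell import robot gives the robot as it stands. Calls block until the motion is done:
- robot.move_pose(position, orientation): joint-space move of the TCP to a pose.
- robot.servo_line(position, rot=None, max_speed=0.15): straight line of the TCP; rot=None keeps the orientation; max_speed is the mean speed in m/s.
- robot.goto_joints(angles): joint-space move.
- robot.command_gripper(opening): opening from 0.0 (shut) to 1.0 (fully open); the grip force is fixed at half the most; returns when the fingers have stopped.
- robot.hold(seconds).
- robot.inverse_kinematics(position, orientation): joint angles nearest the present ones, or None.
- robot.camera(name): name is "scene" or "top" or "wrist"; returns a dict with "img" (384x512x3 uint8, red, green, blue), "depth" (384x512 float32, m along the optical axis (not along the pixel's ray), 0 where there is no reading), "fx", "fy", "cx", "cy" (pixels), "R" (3x3) and "t" (3): a world point X has camera coordinates R X + t. Camera axes: x right, y down, z forward; pixel columns grow to the right and rows downward; lengths in m; the calibration is good to about 2 mm. The wrist camera is an equidistant fisheye: a pixel r from the principal point sees the ray r / f radians off the axis. A picture is of the moment at which its call begins.
A pose or a line that the arm cannot do raises robot.Unreachable and nothing moves.
- robot.sign_off(): hands the job in, once; it reports no verdict.
Readings, each from a call of its own:
- robot.read_time(): time.
- robot.read_joint_pos(): joint angles.
- robot.read_joint_vel(): joint speeds.
- robot.read_joint_torque(): joint torques, N m.
- robot.read_ee_pos(): TCP position.
- robot.read_tool_rot(): TCP orientation.
- robot.read_ft_force(): force on the tool from outside, world axes, zero at the start.
- robot.read_ft_torque(): the same for the moment, N m.
- robot.read_opening(): opening from 0.0 (shut) to 1.0 (fully open).
Only numpy, scipy, OpenCV 4.12 (cv2) and the standard library are available. Lean on these libraries where they do the work, as an engineer would, in place of code of your own. Each camera call takes 0.05 s, during which the arm holds its last target.

## Working session

There is one attempt and no reset: what is moved stays moved. The work goes in short steps, each a Python script; the robot and the scene stay as the last script left them, time stands still between calls to the robot, and variables do not carry over. Pictures are saved under pics/ and viewed, and the job is handed in when it is done.

```bash
mkdir -p pics; ls; python3 - <<'E'
from cell import robot
import cv2
for n in ("scene","top"):
    c=robot.camera(n); cv2.imwrite(f"pics/{n}0.png",c["img"][:,:,::-1]); print(n,c["fx"],c["cx"],c["cy"],c["R"],c["t"])
print(robot.read_time(),robot.read_tool_rot())
E
```

```text
pics
scene 487.66208789968096 267.87874486556797 194.3255442631544 [[-0.05059829  0.9987071  -0.00489383]
 [ 0.61151661  0.02710686 -0.79076713]
 [-0.78961209 -0.04300413 -0.61209754]] [ 0.04457079 -0.27877641  1.83214824]
top 399.0661152534752 263.72820567224926 188.69329967378894 [[ 0.02167921 -0.99973041 -0.00831397]
 [-0.99695589 -0.02099459 -0.07508779]
 [ 0.074893    0.00991651 -0.99714227]] [-0.01863014  0.53619048  1.33714284]
0.1 [-3.10999337e+00 -4.37859939e-01 -9.26309669e-06]
```

View pics/top0.png

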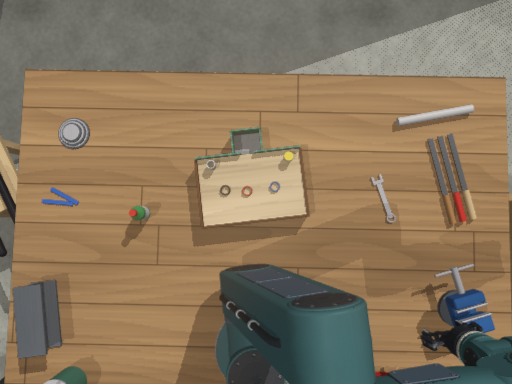

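View pics/scene0.png

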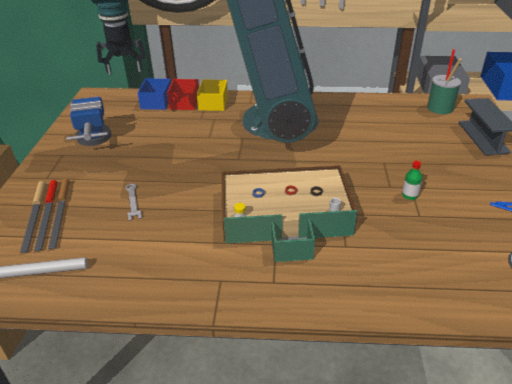

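The top view shows the tray around (250,185), with its gate at (247,150) facing away from the robot. The black, red and blue rings are at about (225,190), (247,191) and (274,187). The offcut is at (211,165) and the grease pot at (289,156). Next I'll measure these positions.

```bash
cat > h.py <<'E'
import numpy as np, cv2
from cell import robot
def ray(c,uv,z):
    uv=np.atleast_2d(uv).astype(float)
    d=np.c_[(uv[:,0]-c["cx"])/c["fx"],(uv[:,1]-c["cy"])/c["fy"],np.ones(len(uv))]@c["R"]
    o=-c["R"].T@c["t"]
    return (o+d*((z-o[2])/d[:,2])[:,None])[:,:2]
def proj(c,X):
    p=np.atleast_2d(X)@c["R"].T+c["t"]; return np.c_[c["fx"]*p[:,0]/p[:,2]+c["cx"],c["fy"]*p[:,1]/p[:,2]+c["cy"]]
E
python3 - <<'E'
from h import *
for n,b in (("top",(185,120,130,110)),("scene",(210,160,160,110))):
    c=robot.camera(n);x,y,w,h=b
    cv2.imwrite(f"pics/{n}1.png",cv2.resize(c["img"][y:y+h,x:x+w,::-1],None,fx=5,fy=5,interpolation=cv2.INTER_CUBIC))
E
```

```text
(no output)
```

View pics/top1.png

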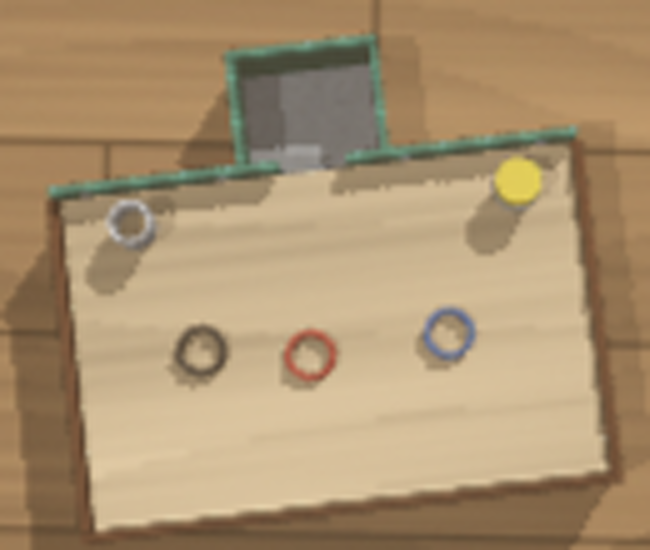

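View pics/scene1.png

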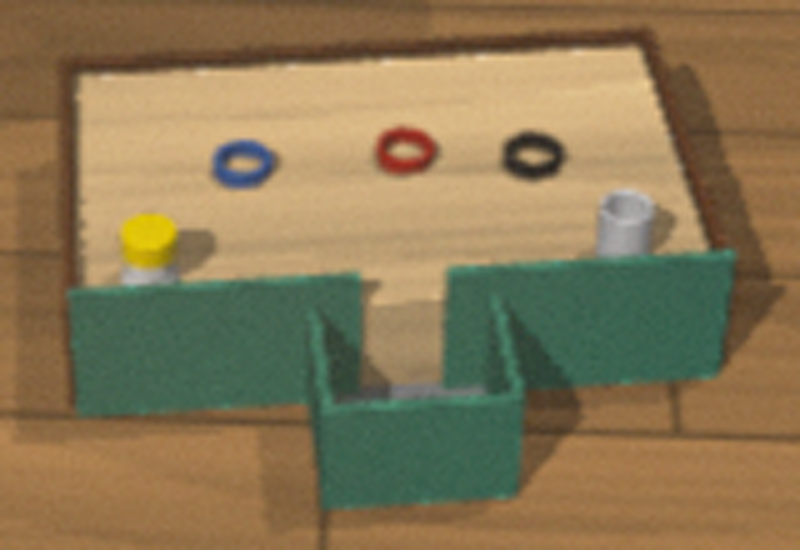

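```bash
cat >> h.py <<'E'
def mask(img,col):
    h=cv2.cvtColor(img,cv2.COLOR_RGB2HSV); H,S,V=[h[:,:,i].astype(int) for i in range(3)]
    if col=="red": return ((H<8)|(H>172))&(S>120)
    if col=="blue": return (H>100)&(H<135)&(S>80)
    if col=="black": return (V<75)
def ring(c,col,box):
    m=mask(c["img"],col).astype(np.uint8); b=np.zeros_like(m); x,y,w,h=box; b[y:y+h,x:x+w]=1
    p=np.argwhere(m*b)[:,::-1].astype(np.float32)
    if len(p)<8: return None,len(p)
    (cx,cy),(w,h),_=cv2.minAreaRect(p)
    return (cx,cy),(len(p),round(w,1),round(h,1))
E
python3 - <<'E'
from h import *
from scipy.optimize import least_squares
C={n:robot.camera(n) for n in("top","scene")}
off={"top":(185,120),"scene":(210,160)}
# crop px, tray-frame model point(mm)
obs=[("top",(52,190),(116,178,87)),("top",(575,132),(116,-178,87)),("top",(95,535),(-118,178,73)),("top",(618,480),(-118,-178,73)),
("scene",(70,292),(116,-178,87)),("scene",(735,255),(116,178,87)),("scene",(65,62),(-118,-178,73)),("scene",(645,32),(-118,178,73)),
("scene",(445,270),(116,22,87)),("scene",(361,277),(116,-22,87)),
("top",(277,168),(113,22,87)),("top",(347,160),(113,-22,87))]
W=[];M=[]
for n,uv,X in obs:
    p=(np.array(uv)+.5)/5-.5+off[n]; W.append(ray(C[n],p,X[2]/1e3)[0]); M.append(np.array(X[:2])/1e3)
W=np.array(W);M=np.array(M)
def f(q): 
    c,s=np.cos(q[2]),np.sin(q[2]); return (M@np.array([[c,s],[-s,c]])+q[:2]-W).ravel()
q=least_squares(f,[.5,0,0],loss="soft_l1",f_scale=.003).x
print("tray",q); print((f(q).reshape(-1,2)*1e3).round(1))
np.save("tray.npy",q)
c,s=np.cos(q[2]),np.sin(q[2]);R=np.array([[c,-s],[s,c]])
boxes={"top":{"black":(217,182,16,15),"red":(239,183,16,15),"blue":(266,178,16,16)},
"scene":{"black":(308,183,18,15),"red":(282,183,18,14),"blue":(250,186,17,14)}}
for n in C:
  for k,b in boxes[n].items():
    u,i=ring(C[n],k,b); w=ray(C[n],u,.071)[0]; print(n,k,u,i,w,((w-q[:2])@R*1e3).round(1))
for n,uv,z in(("top",(131,222),.1),("top",(518,180),.1),("scene",(150,228),.1),("scene",(627,200),.1)):
    w=ray(C[n],(np.array(uv)+.5)/5-.5+off[n],z)[0]; print(((w-q[:2])@R*1e3).round(1))
E
```

```text
tray [0.53778582 0.03230431 0.13606014]
[[ 0.3  6.2]
 [ 3.6 -6.7]
 [-8.2  7.7]
 [-2.9 -6. ]
 [ 3.5 -4.3]
 [ 0.4  4.8]
 [-4.4 -4.7]
 [-6.4  4.3]
 [ 2.6  1.5]
 [ 1.   1.2]
 [ 1.1 -2.5]
 [ 0.9 -0.6]]Traceback (most recent call last):
  File "<stdin>", line 24, in <module>
  File "h.py", line 5, in ray
    d=np.c_[(uv[:,0]-c["cx"])/c["fx"],(uv[:,1]-c["cy"])/c["fy"],np.ones(len(uv))]@c["R"]
                                       ~~^^^^^
IndexError: index 1 is out of bounds for axis 1 with size 1
```

```bash
cat >> h.py <<'E'
from scipy.spatial.transform import Rotation as Ro
q=np.load("tray.npy")
def T(x,y):  # tray mm -> world m
    c,s=np.cos(q[2]),np.sin(q[2]); return np.array([q[0]+(c*x-s*y)/1e3,q[1]+(s*x+c*y)/1e3])
def Tinv(w):
    c,s=np.cos(q[2]),np.sin(q[2]); d=(np.atleast_2d(w)[:,:2]-q[:2])*1e3; return d@np.array([[c,-s],[s,c]])
def rot(flip=0): return (Ro.from_euler("z",q[2]+flip*np.pi)*Ro.from_euler("x",np.pi)).as_rotvec()
def P(x,y,z): return [*T(x,y),z]
def fray(c,uv,z):
    uv=np.atleast_2d(uv).astype(float); d=uv-[c["cx"],c["cy"]]; r=np.hypot(*d.T); th=r/c["fx"]
    v=np.c_[d/np.maximum(r,1e-9)[:,None]*np.sin(th)[:,None],np.cos(th)]@c["R"]; o=-c["R"].T@c["t"]
    return (o+v*((z-o[2])/v[:,2])[:,None])[:,:2]
E
python3 - <<'E'
from h import *
for f in(0,1):
  for p in ((-70,0,.25),(-60,0,.09),(90,0,.09)): print(f,p,robot.inverse_kinematics(P(*p),rot(f)))
t0=Ro.from_rotvec(robot.read_tool_rot()).as_matrix(); print(t0[:,0],t0[:,1])
E
```

```text
0 (-70, 0, 0.25) [-1.25361051e-01  1.61588087e-01 -1.35442698e-01  1.27376554e+00
  4.44089210e-16  2.88017146e+00]
0 (-60, 0, 0.09) [-1.19882925e-01  2.78918744e-01 -4.38415442e-01  8.53462141e-01
  4.44089210e-16  2.88564959e+00]
0 (90, 0, 0.09) [-5.86737106e-02  5.08699286e-01 -5.20241326e-02  1.01007291e+00
  4.44089210e-16  2.94685880e+00]
1 (-70, 0, 0.25) [-0.12536105  0.16158809 -0.1354427   1.27376554  0.         -0.26142119]
1 (-60, 0, 0.09) [-0.11988292  0.27891874 -0.43841544  0.85346214  0.         -0.25594307]
1 (90, 0, 0.09) [-0.05867371  0.50869929 -0.05202413  1.01007291  0.         -0.19473385]
[9.61118041e-01 2.76137843e-01 5.68896893e-05] [ 2.76137845e-01 -9.61117970e-01 -3.71088282e-04]
```

```bash
python3 - <<'E'
from h import *
robot.move_pose(P(-40,0,.25),rot(1)); robot.command_gripper(.26)
c=robot.camera("wrist"); cv2.imwrite("pics/w0.png",cv2.resize(c["img"][:,:,::-1],None,fx=1.5,fy=1.5))
print(c["fx"],c["cx"],c["cy"],c["R"],-c["R"].T@c["t"],robot.read_time(),robot.read_ee_pos(),robot.read_opening(),robot.read_ft_force())
E
```

```text
297.3186396354542 258.3778388809033 188.19960466797295 [[-1.36270416e-01  9.90671449e-01 -6.73558414e-04]
 [ 9.39559727e-01  1.29455322e-01  3.16968200e-01]
 [ 3.14098541e-01  4.25605400e-02 -9.48435927e-01]] [0.41848785 0.01605446 0.3923017 ] 3.25 [0.49816795 0.02690159 0.25000778] 0.2578456900871878 [-0.14144133 -0.50719677  0.68445335]
```

View pics/w0.png

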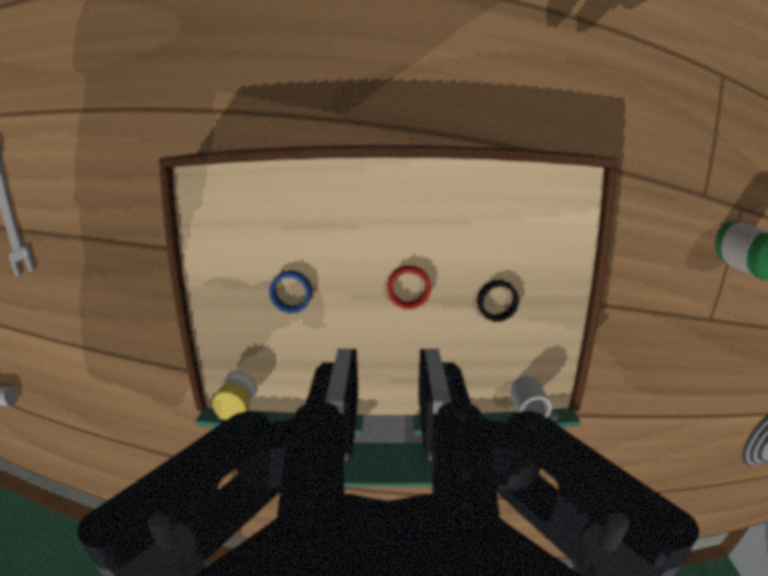

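```bash
python3 - <<'E'
from h import *
c=robot.camera("wrist"); g=c["img"]
cv2.imwrite("pics/w1.png",cv2.resize(g[255:335,110:410,::-1],None,fx=2.6,fy=2.6,interpolation=cv2.INTER_CUBIC))
s=lambda x,y:((x+.5)/1.5-.5,(y+.5)/1.5-.5)
for n,uv,z in(("rear deck L",(606,167),.065),("rear deck R",(173,166),.065),("rear outer L",(618,157),.073),("rear outer R",(161,157),.073),("gate -y",(360,416),.087),("gate +y",(414,416),.087),
 ("offcut",(538,410),.1),("pot",(230,404),.1)):
    print(n,Tinv(fray(c,s(*uv),z)).round(1))
for k,b in {"black":(310,180,45,40),"red":(250,170,45,40),"blue":(172,172,45,42)}.items():
    u,i=ring(c,k,b); print(k,u,i)
    if u: w=fray(c,[u],.073); print(w,Tinv(w).round(1))
E
```

```text
rear deck L [[-107.1  171.7]]
rear deck R [[-107.4 -168.9]]
rear outer L [[-116.2  177.8]]
rear outer R [[-115.7 -175.1]]
gate -y [[ 98.6 -23.1]]
gate +y [[98.5 21.8]]
offcut [[ 87.9 123.8]]
pot [[  82.6 -129.6]]
black (331.7500305175781, 199.75001525878906) (322, 26.2, 26.9)
[[0.52663248 0.11751253]] [[ 0.5 85.9]]
red (272.2500305175781, 191.25001525878906) (320, 27.6, 28.3)
[[0.52570201 0.04651796]] [[-10.   15.7]]
blue (193.0, 194.0) (259, 26.0, 26.0)
[[ 0.54159805 -0.04370065]] [[ -6.5 -75.8]]
```

View pics/w1.png

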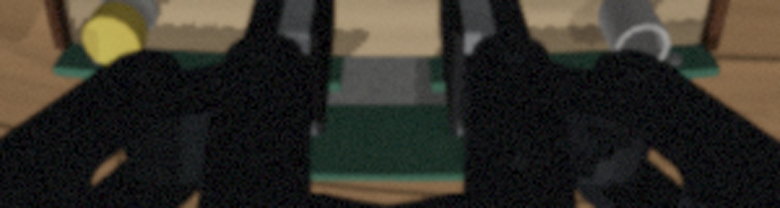

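```bash
python3 - <<'E'
from h import *
c=robot.camera("wrist")
s=lambda x,y:((x+.5)/2.6-.5+110,(y+.5)/2.6-.5+255)
for n,uv,z in(("deck edge mid",(385,57),.065),("deck edge -y",(342,57),.065),("deck edge +y",(430,57),.065),("fence top far -y",(57,70),.087),("fence top far +y",(718,71),.087),("fence gate -y",(330,88),.087),("fence gate +y",(445,88),.087),("gate side -",(339,85),.087),("gate side +",(432,85),.087),("slot far top",(385,178),.07)):
    print(n,Tinv(fray(c,s(*uv),z)).round(1))
c=robot.camera("top")
g=c["img"];b={"black":(217,182,16,15),"red":(239,183,16,15),"blue":(266,178,16,16)}
for k in b:
    u,i=ring(c,k,b[k]); print(k,u,i,Tinv(ray(c,[u],.073)) if u else None)
E
```

```text
deck edge mid [[113.2  -0.8]]
deck edge -y [[113.4 -22.9]]
deck edge +y [[113.3  22.3]]
fence top far -y [[ 115.2 -171.6]]
fence top far +y [[115.6 172.9]]
fence gate -y [[116.9 -27.8]]
fence gate +y [[116.8  28.8]]
gate side - [[114.9 -23.3]]
gate side + [[114.8  22.3]]
slot far top [[196.2  -0.8]]
black (217.00254821777344, 189.0355224609375) (16, 14.0, 1.0) [[  5.75304675 113.05171596]]
red None 0 None
blue None 2 None
```

```bash
python3 - <<'E'
from h import *
o=T(3,.3); np.save("tray.npy",[o[0],o[1],q[2]-.005])
E
cat >> h.py <<'E'
def look(name=None,cols=("black","red","blue")):
    c=robot.camera("wrist"); out={}
    h=c["img"]
    for k in cols:
        m=mask(h,k).astype(np.uint8); n,l,st,ce=cv2.connectedComponentsWithStats(m)
        for i in range(1,n):
            x,y,w,hh,a=st[i]
            if a>80 and w<60 and hh<60 and abs(w-hh)<10:
                t=Tinv(fray(c,[(x+(w-1)/2,y+(hh-1)/2)],.073))[0]
                if abs(t[0])<112 and abs(t[1])<172: out.setdefault(k,[]).append((t.round(1).tolist(),int(w),int(hh),int(a)))
    if name: cv2.imwrite("pics/%s.png"%name,cv2.resize(h[:,:,::-1],None,fx=1.5,fy=1.5))
    print(robot.read_time(),out); return out
E
python3 - <<'E'
from h import *
robot.command_gripper(.18)
o=look()
x,y=o["red"][0][0]
robot.move_pose(P(x-48,y,.13),rot(1))
robot.servo_line(P(x-48,y,.096),rot(1)); print(robot.read_ft_force())
robot.servo_line(P(x-48,y,.090),rot(1),.05); print(robot.read_ft_force(),robot.read_ee_pos(),Tinv(robot.read_ee_pos()))
look("w2")
E
```

```text
3.6917 {'black': [([-3.2, 85.3], 28, 28, 321), ([-5.4, -78.2], 20, 17, 84), ([80.6, 118.8], 12, 16, 108)], 'red': [([-13.4, 15.1], 29, 29, 321)], 'blue': [([-9.2, -76.2], 27, 27, 261)]}
[ 0.71271108  0.90042482 -0.25863346]
[-0.20588981  0.2706645   1.26336537] [0.47817227 0.03992719 0.090451  ] [[-61.1045592   15.03311359]]
4.9417 {'blue': [([-12.4, -75.4], 42, 37, 578)]}
```

View pics/w2.png

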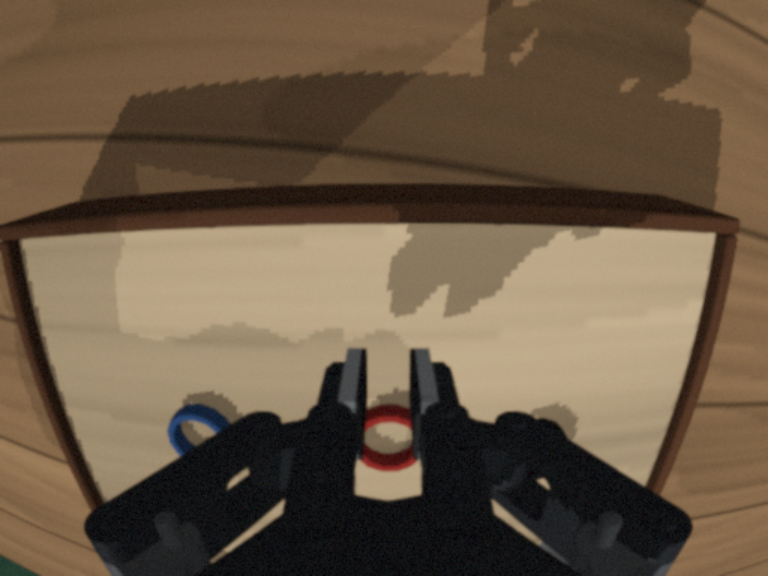

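The red ring, at (388,437), is centred between the fingertips at about (357–420, 350) and just ahead of them. I'll push it now.

```bash
python3 - <<'E'
from h import *
robot.servo_line(P(-40,15.1,.090),rot(1),.06)
robot.servo_line(P(0,6,.090),rot(1),.06); print(robot.read_ft_force())
robot.servo_line(P(30,0,.090),rot(1),.06); print(robot.read_ft_force())
c=look("w3")
E
```

```text
[0.30525544 1.20611703 0.63790352]
[1.10101181 0.78916134 0.0531459 ]
6.9917 {'black': [([-11.8, -69.4], 39, 48, 313), ([-12.3, 16.4], 51, 46, 422), ([-7.4, -77.9], 37, 41, 363), ([-2.7, 84.3], 53, 55, 1457), ([85.5, 127.3], 42, 41, 891)], 'blue': [([-8.9, -75.0], 53, 56, 1260)]}
```

View pics/w3.png

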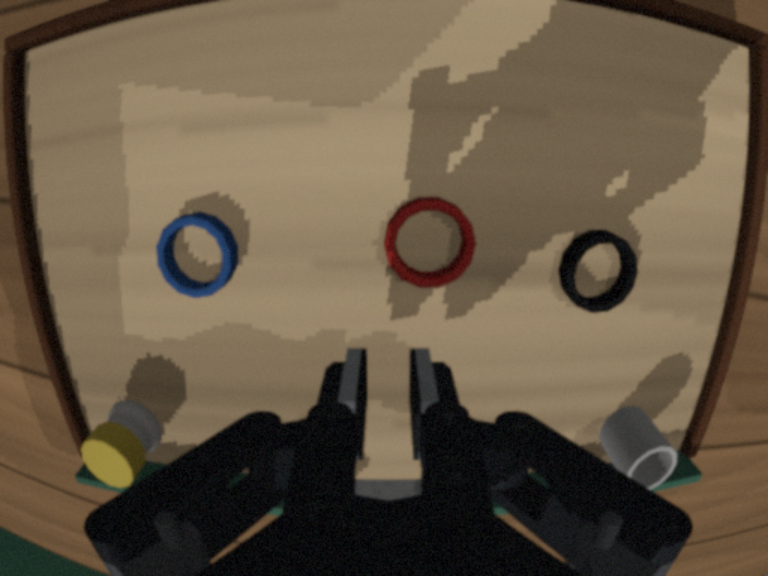

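The tips passed over the red ring: it's still at (430,242), now behind the fingers. So the tips sit higher than I assumed. I'll lower them onto the empty deck in small steps to find their height.

```bash
python3 - <<'E'
from h import *
z=.090
b=robot.read_ft_force()[2]
while z>.072:
    z-=.0015; robot.servo_line(P(30,0,z),rot(1),.03); f=robot.read_ft_force(); e=robot.read_ee_pos()
    print(round(z,4),round(e[2],4),f.round(2) if hasattr(f,'round') else f)
    if abs(f[2]-b)>4: break
print(robot.read_opening(),robot.read_time())
E
```

```text
0.0885 0.0884 [ 0.69 -0.69 -0.39]
0.087 0.0869 [-0.73  0.49  0.4 ]
0.0855 0.0854 [ 0.38 -0.43  0.14]
0.084 0.0839 [ 0.59  0.51 -0.32]
0.0825 0.0824 [-0.95 -0.52 -0.1 ]
0.081 0.0809 [-0.65  0.44 -1.62]
0.0795 0.0794 [-0.34 -0.09  0.46]
0.078 0.0779 [-0.14 -0.39 -1.76]
0.0765 0.0764 [-0.26  0.13 -0.63]
0.075 0.0749 [-0.74  0.5   0.08]
0.0735 0.0734 [-0.09  0.49 -0.31]
0.072 0.0719 [ 0.47 -0.18 -0.58]
0.1815568318017251 9.9917
```

```bash
python3 - <<'E'
from h import *
look("w4"); c=robot.camera("scene"); cv2.imwrite("pics/s4.png",cv2.resize(c["img"][130:270,200:380,::-1],None,fx=4.2,fy=4.2,interpolation=cv2.INTER_CUBIC))
E
```

```text
10.0417 {'black': [([-16.5, 11.6], 55, 54, 240), ([-12.5, 16.4], 54, 52, 497), ([-7.3, -78.2], 38, 45, 455)]}
```

View pics/w4.png

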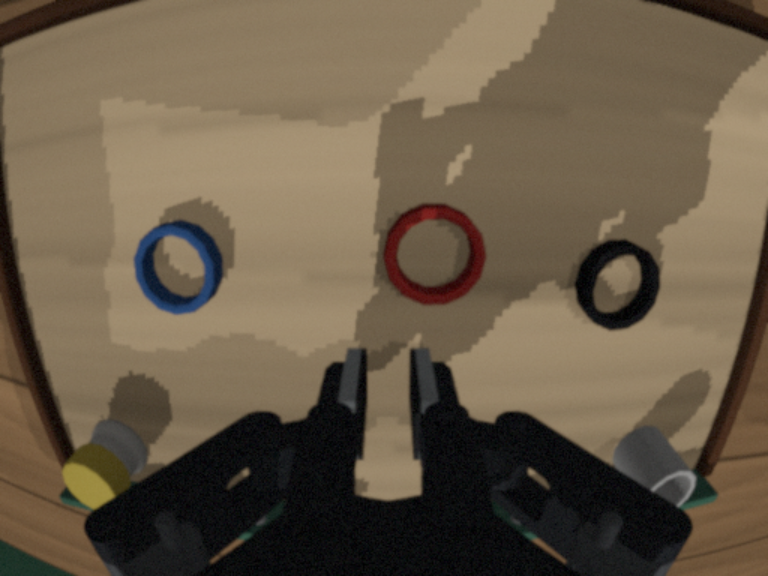

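View pics/s4.png

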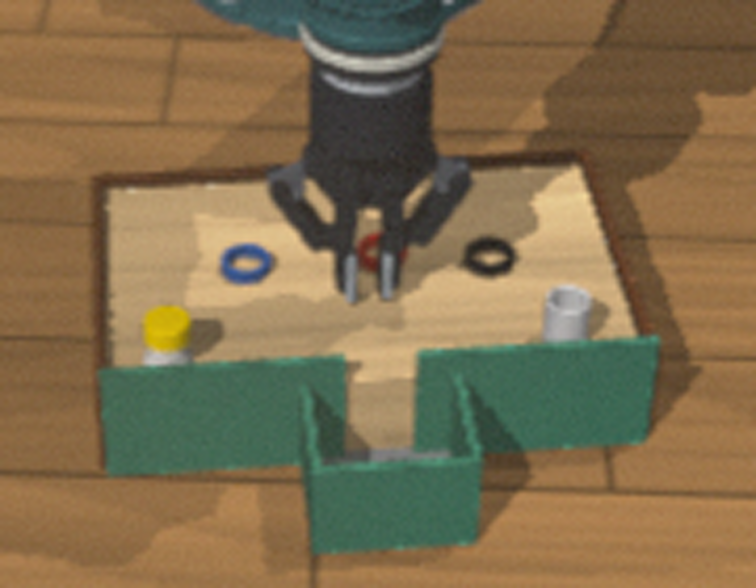

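```bash
python3 - <<'E'
from h import *
z=.072
while z>.062:
    z-=.001; robot.servo_line(P(30,0,z),rot(1),.03); robot.hold(.05); f=np.array(robot.read_ft_force()); e=robot.read_ee_pos()
    print(round(z,4),round(e[2],4),f.round(2))
    if abs(f[2])>4: break
print(robot.read_opening(),robot.read_time())
E
```

```text
0.071 0.071 [ 0.03 -0.75  0.51]
0.07 0.07 [-0.12  0.64  0.41]
0.069 0.069 [ 0.65  1.14 -0.22]
0.068 0.068 [-0.88  0.4   0.05]
0.067 0.067 [-0.1  -0.2   0.82]
0.066 0.0663 [-0.22  0.66  4.03]
0.181997494766881 11.8917
```

Contact came at TCP z ≈ 0.0665, so the tips sit almost level with the reported TCP. I'll work at z = 0.069.

```bash
cat >> h.py <<'E'
Z=.069
def behind(x,y,d=46):
    robot.servo_line(P(*Tinv(robot.read_ee_pos())[0],.11),rot(1),.15)
    robot.servo_line(P(x-d,y,.11),rot(1),.15)
    robot.servo_line(P(x-d,y,Z),rot(1),.08)
E
python3 - <<'E'
from h import *
behind(-13,15.6)
robot.servo_line(P(-40,15.6,Z),rot(1),.08)
robot.servo_line(P(-10,8,Z),rot(1),.06); print(robot.read_ft_force())
look("w5")
E
```

```text
[-0.1846989  -0.33580738  0.02599546]
14.8583 {'black': [([-12.9, -70.0], 46, 48, 533), ([-3.8, 84.6], 55, 54, 1629), ([-6.4, -77.9], 39, 38, 519)], 'blue': [([-10.0, -74.7], 54, 54, 1438)]}
```

View pics/w5.png

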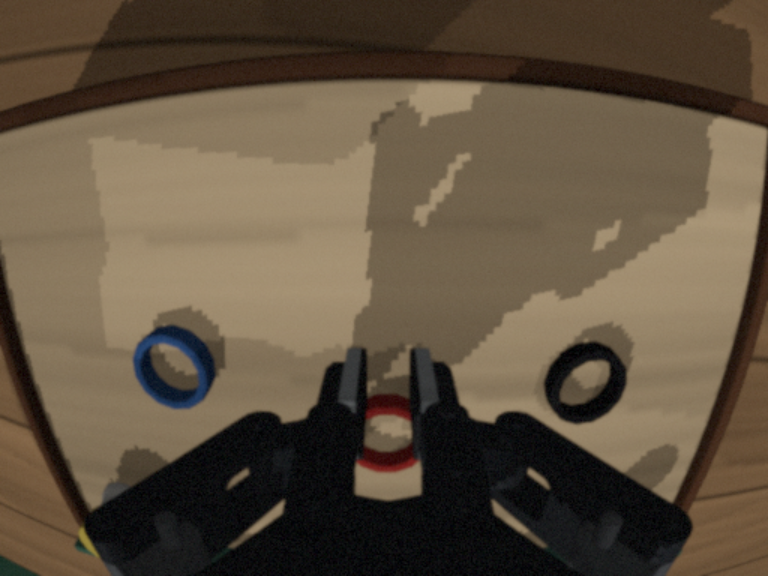

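The red ring, at (388,433), is now cradled against both fingers and moving with them. I'll carry on through the gate.

```bash
python3 - <<'E'
from h import *
c=robot.camera("wrist"); print("ring",Tinv(fray(c,[(388/1.5,433/1.5)],.075)),"tcp",Tinv(robot.read_ee_pos()))
robot.servo_line(P(40,0,Z),rot(1),.07)
robot.servo_line(P(80,0,Z),rot(1),.07)
c=robot.camera("wrist");cv2.imwrite("pics/w6.png",cv2.resize(c["img"][:,:,::-1],None,fx=1.5,fy=1.5))
print(robot.read_time(),robot.read_ft_force())
E
```

```text
ring [[15.08018182  8.30351006]] tcp [[-10.33837594   8.10495582]]
16.5583 [0.50909283 0.64454834 0.09581901]
```

View pics/w6.png

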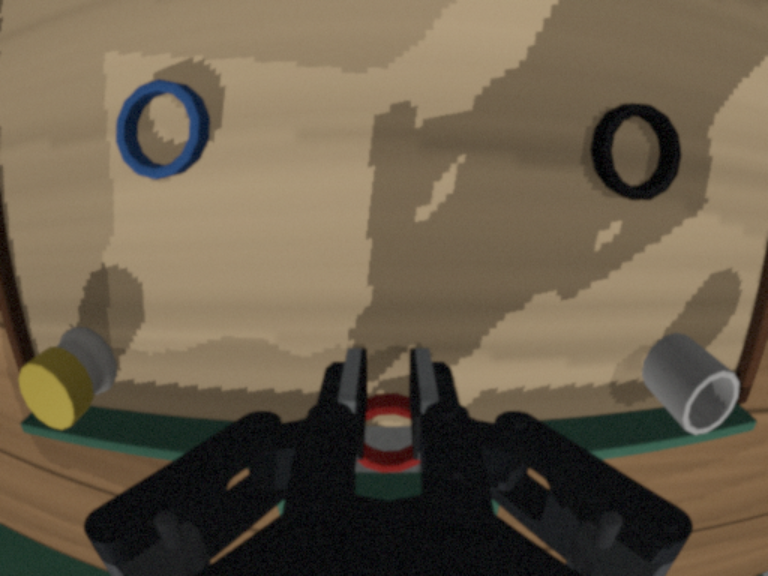

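The red ring, at (388,433), is in the gate. I'll give it the last push.

```bash
python3 - <<'E'
from h import *
robot.servo_line(P(97,0,Z),rot(1),.07); print(robot.read_ft_force())
robot.hold(.2)
robot.servo_line(P(75,0,Z),rot(1),.1)
robot.servo_line(P(60,0,.11),rot(1),.15)
robot.servo_line(P(-40,0,.2),rot(1),.2)
o=look("w7"); print(robot.read_time())
E
```

```text
[ 0.57400461 -0.07542751  0.02865259]
18.8333 {'black': [([-15.4, -70.5], 25, 22, 111), ([-3.5, 84.9], 32, 32, 467), ([-5.7, -77.6], 25, 22, 140)], 'blue': [([-9.0, -75.8], 32, 32, 397)]}
18.8333
```

View pics/w7.png

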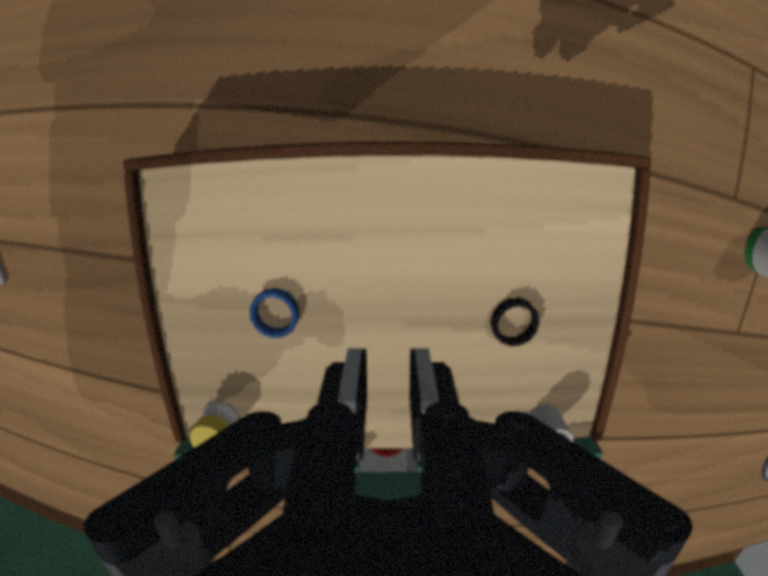

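```bash
cat >> h.py <<'E'
def roth(h): return (Ro.from_euler("z",q[2]+np.pi+h)*Ro.from_euler("x",np.pi)).as_rotvec()
def ringto(rx,ry,hdeg,v=.07,d=25.4,z=Z):
    h=np.radians(hdeg); robot.servo_line(P(rx-d*np.cos(h),ry-d*np.sin(h),z),roth(h),v)
E
python3 - <<'E'
from h import *
c=robot.camera("scene"); cv2.imwrite("pics/s7.png",cv2.resize(c["img"][150:270,200:380,::-1],None,fx=4.2,fy=4.2,interpolation=cv2.INTER_CUBIC))
x,y=-9,-75.8
ringto(x,y,43,.2,d=45,z=.11)
ringto(x,y,43,.08,d=45)
ringto(x,y,43,.08,d=28)
ringto(15,-53,43)
print(robot.read_ft_force())
c=robot.camera("wrist");cv2.imwrite("pics/w8.png",cv2.resize(c["img"][:,:,::-1],None,fx=1.5,fy=1.5)); print(robot.read_time())
E
```

```text
[-0.35033727 -0.14958261 -0.60927008]
21.5333
```

View pics/s7.png

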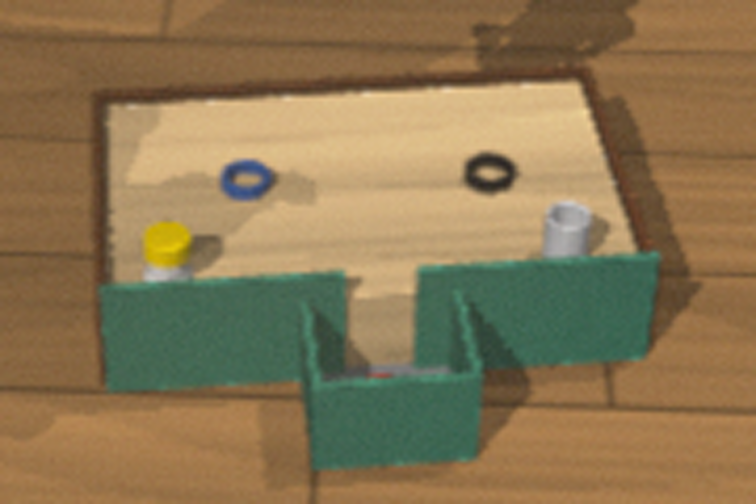

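View pics/w8.png

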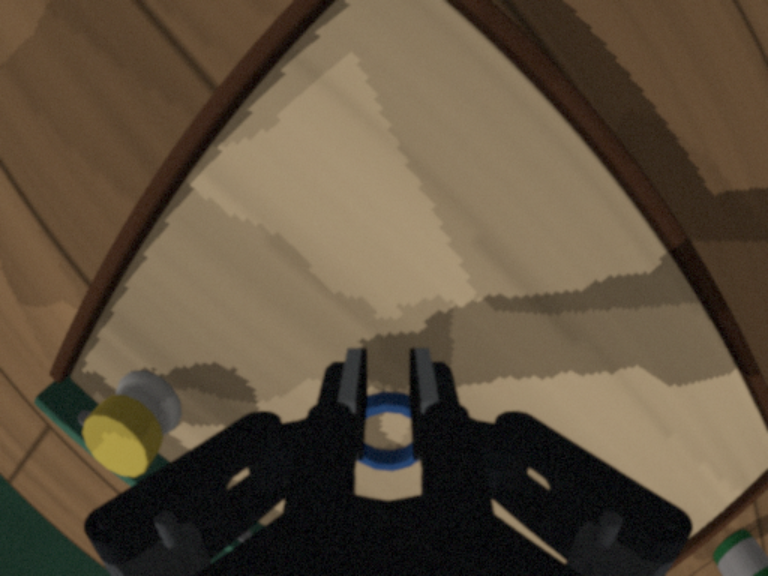

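The scene view shows red inside the slot at (380,373), low down near the floor. The wrist view shows the blue ring cradled at (388,432). I'll curve it into the gate.

```bash
python3 - <<'E'
from h import *
for w in ((45,-25,43),(54,-16.5,36),(63,-10,28),(72,-5,19),(81,-2,10),(90,0,0)): ringto(*w)
c=robot.camera("wrist");cv2.imwrite("pics/w9.png",cv2.resize(c["img"][:,:,::-1],None,fx=1.5,fy=1.5)); print(robot.read_time())
E
```

```text
23.9167
```

View pics/w9.png

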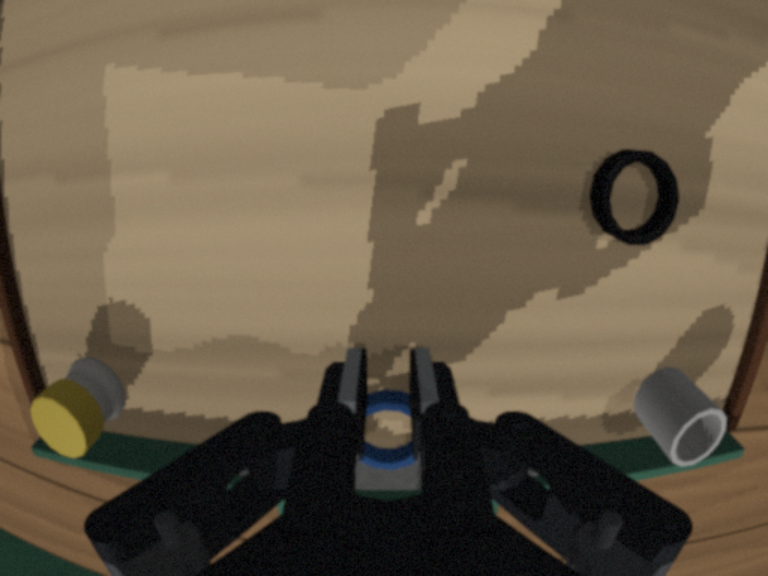

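```bash
python3 - <<'E'
from h import *
ringto(122.4,0,0); robot.hold(.2)
ringto(100,0,0,.1)
ringto(80,0,0,.15,z=.11)
c=robot.camera("scene"); cv2.imwrite("pics/s10.png",cv2.resize(c["img"][150:270,200:380,::-1],None,fx=4.2,fy=4.2,interpolation=cv2.INTER_CUBIC))
robot.servo_line(P(-40,0,.2),rot(1),.2)
o=look("w10")
E
```

```text
26.4583 {'black': [([-3.5, 84.9], 32, 32, 470)]}
```

View pics/w10.png

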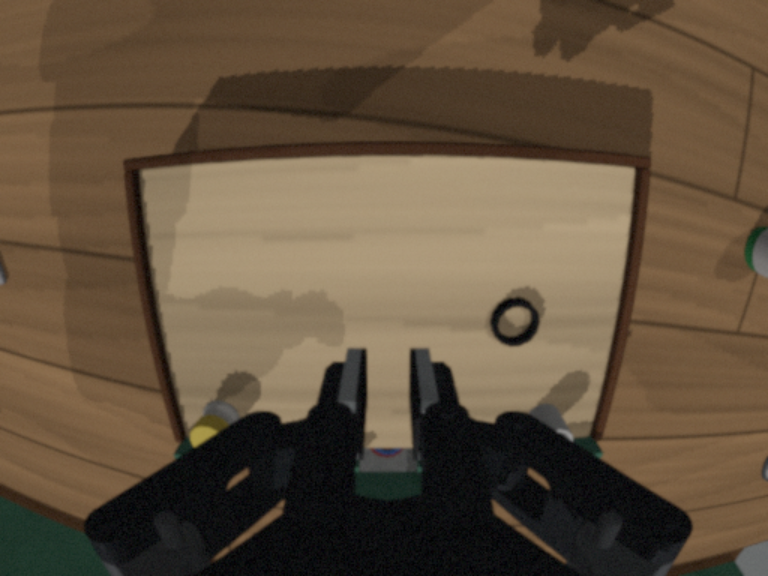

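View pics/s10.png

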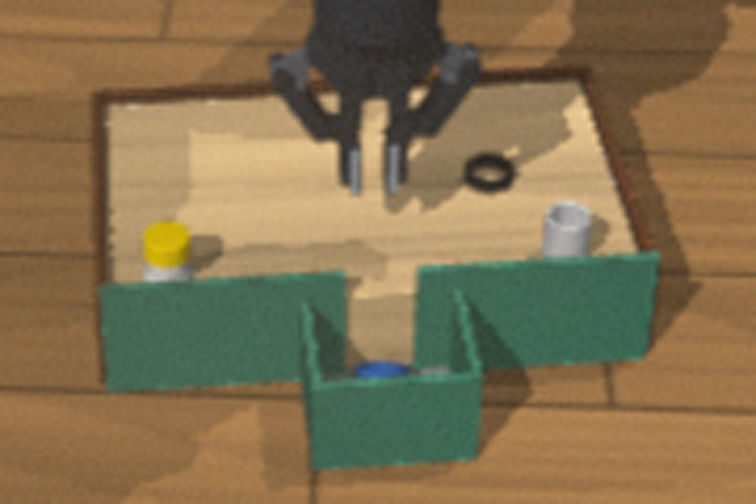

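Blue has dropped in on top of red, at (383,370) in the scene view. Black is next, along a mirrored path.

```bash
python3 - <<'E'
from h import *
x,y=-3.5,84.9
ringto(x,y,-49,.2,d=45,z=.11)
ringto(x,y,-49,.08,d=45)
ringto(x,y,-49,.08,d=28)
for w in ((45,29,-49),(54,19,-42),(63,11.5,-32),(72,6,-22),(81,2,-11),(90,0,0)): ringto(*w)
c=robot.camera("wrist");cv2.imwrite("pics/w11.png",cv2.resize(c["img"][:,:,::-1],None,fx=1.5,fy=1.5)); print(robot.read_time())
E
```

```text
31.4833
```

View pics/w11.png

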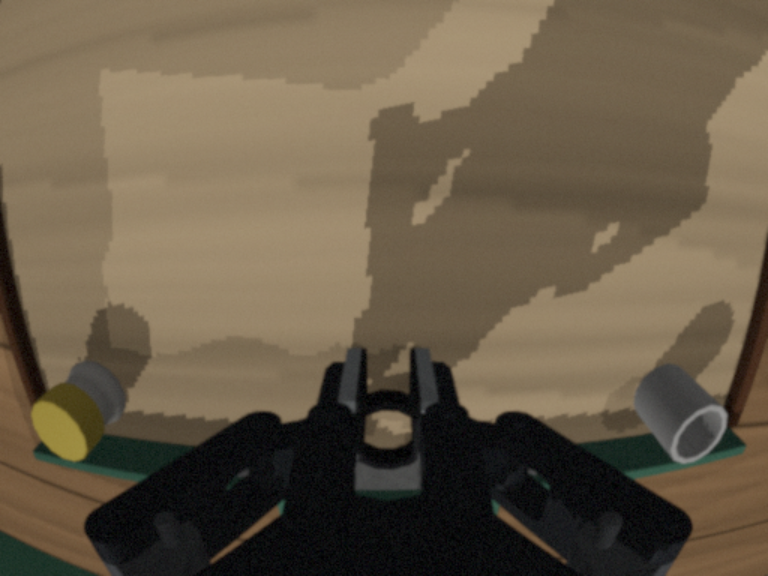

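Black is cradled at (388,429), in line with the gate.

```bash
python3 - <<'E'
from h import *
ringto(122.9,0,0); robot.hold(.2)
ringto(100,0,0,.1)
ringto(80,0,0,.15,z=.11)
robot.servo_line(P(-40,0,.2),rot(1),.2)
c=robot.camera("scene"); cv2.imwrite("pics/s12.png",cv2.resize(c["img"][150:270,200:380,::-1],None,fx=4.2,fy=4.2,interpolation=cv2.INTER_CUBIC))
look("w12")
E
```

```text
34.025 {}
```

View pics/w12.png

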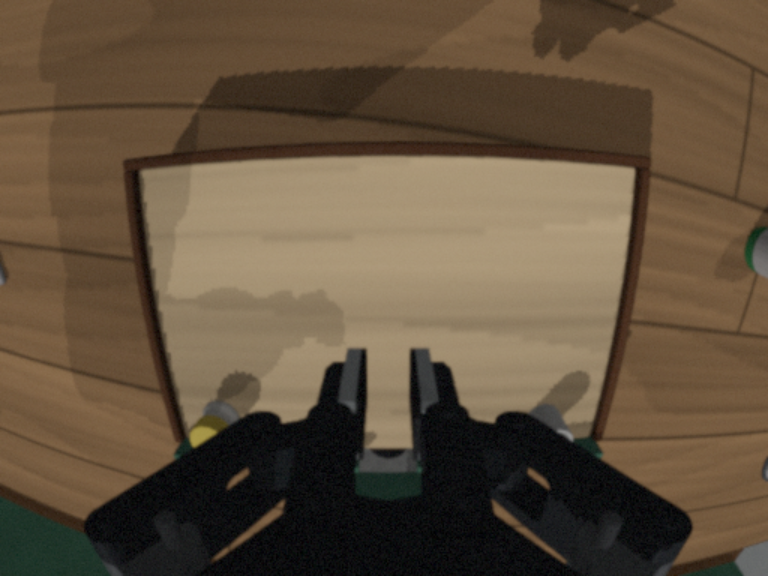

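View pics/s12.png

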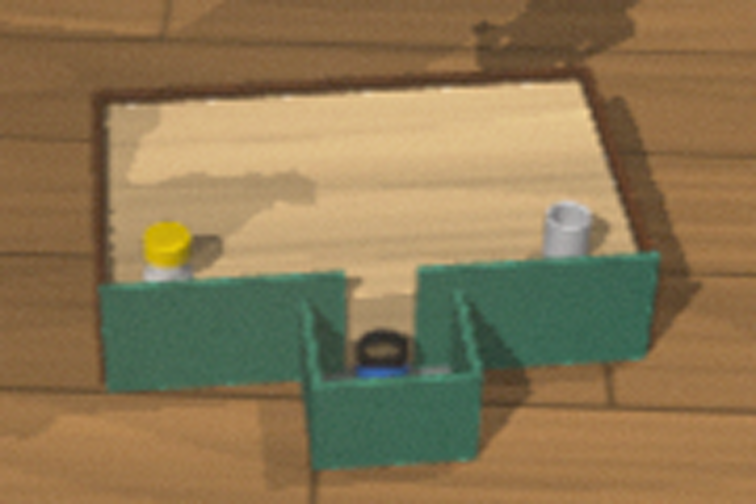

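The deck is clear. Black looks tilted at (382,350), leaning on the pocket wall above blue. I'll move the arm clear and check its height from the top view.

```bash
python3 - <<'E'
from h import *
robot.servo_line(P(-60,0,.25),rot(1),.2)
robot.goto_joints([-1.446,.263,-.048,1.259,0,1.415])
c=robot.camera("top"); x,y=215,130
cv2.imwrite("pics/t13.png",cv2.resize(c["img"][y:y+60,x:x+80,::-1],None,fx=9,fy=9,interpolation=cv2.INTER_CUBIC))
for n in("top","scene"):
    c=robot.camera(n); v,u=np.nonzero(c["depth"]>0); d=c["depth"][v,u]
    X=(np.c_[(u-c["cx"])/c["fx"]*d,(v-c["cy"])/c["fy"]*d,d]-c["t"])@c["R"]; t=Tinv(X)
    s=(t[:,0]>108)&(t[:,0]<189)&(abs(t[:,1])<44); hsv=cv2.cvtColor(c["img"],cv2.COLOR_RGB2HSV)[v,u]
    dk=s&(hsv[:,2]<70)&(hsv[:,1]<90)&(X[:,2]<.09)
    print(n,dk.sum(),np.c_[t[dk],X[dk,2]*1e3,hsv[dk]].round(0).astype(int)[:45].tolist())
print(robot.read_time())
E
```

```text
top 0 []
scene 68 [[111, -40, 43, 66, 55, 69], [123, -7, 48, 19, 45, 63], [125, -5, 49, 18, 44, 58], [125, -2, 49, 10, 42, 54], [125, 1, 48, 23, 41, 50], [125, 3, 49, 18, 51, 60], [128, 5, 51, 21, 65, 63], [127, -10, 47, 19, 52, 54], [126, -8, 47, 20, 46, 50], [125, -5, 45, 0, 31, 50], [129, -3, 48, 20, 31, 49], [127, 0, 47, 10, 58, 53], [132, 2, 51, 39, 41, 44], [128, 5, 47, 174, 25, 52], [126, 8, 45, 25, 30, 51], [126, 11, 45, 25, 65, 51], [127, -13, 45, 18, 46, 55], [128, -10, 45, 0, 16, 48], [131, -8, 47, 25, 55, 51], [130, -5, 47, 16, 58, 57], [129, -3, 46, 18, 51, 60], [135, -1, 51, 8, 51, 60], [131, 2, 47, 14, 59, 65], [133, 5, 48, 11, 63, 57], [132, 8, 47, 24, 27, 47], [130, 10, 45, 15, 45, 45], [123, 14, 38, 13, 40, 57], [128, -15, 42, 15, 51, 60], [131, -13, 44, 11, 54, 52], [129, -10, 42, 15, 62, 66], [132, 10, 43, 10, 45, 51], [126, 14, 37, 15, 52, 49], [128, -15, 39, 21, 58, 62], [129, -13, 39, 16, 72, 60], [125, 11, 34, 18, 86, 65], [133, 13, 41, 21, 87, 50], [114, -32, 23, 58, 49, 68], [126, -15, 33, 15, 59, 61], [115, -11, 23, 12, 55, 46], [120, 10, 25, 17, 76, 67], [124, 12, 29, 25, 35, 44], [127, 14, 32, 18, 64, 48], [109, 25, 14, 67, 64, 68], [128, -15, 31, 18, 74, 62], [125, -12, 28, 15, 33, 46]]
36.8333
```

View pics/t13.png

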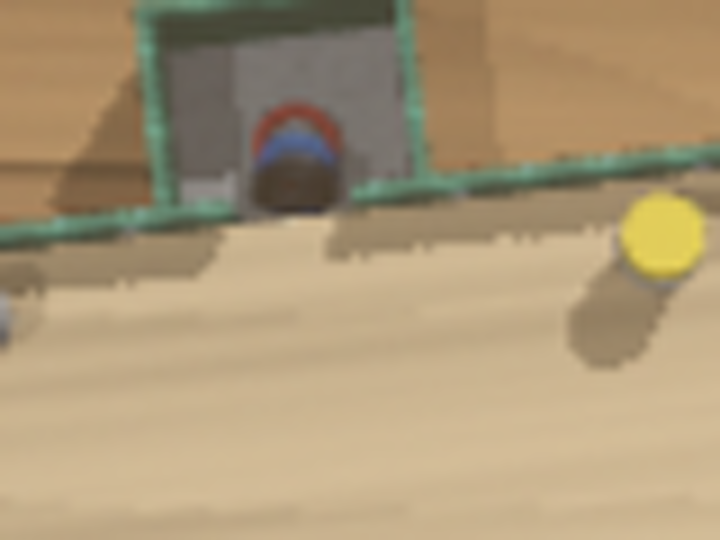

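The top view shows all three rings inside the pocket at about (295,105–210). Black spans roughly x 112–133 mm and z 25–50 mm, well below the deck at 65 mm. I'm handing the job in.

```bash
python3 - <<'E'
from h import *
robot.hold(.3); print(robot.read_ft_force(),robot.read_joint_vel()); robot.sign_off(); print(robot.read_time())
E
```

```text
[0.10097369 1.15774894 0.01403687] [-3.53657816e-05 -2.20723193e-04  8.77669257e-04 -7.97702114e-05
 -4.85916246e-04  9.22982144e-04]
the job is handed in; nothing more can be done
the job is handed in; nothing more can be done
```

I swept red, then blue, then black through the gate one at a time. I cradled each between the slightly opened fingertips, never lifted one, and handed the job in at about 37 s of the 56 s limit.

**Final checks:**
- **Deck and slot:** The deck was clear and all three rings were in the slot, stacked against the wall by the gate.
- **Black ring:** It lies tilted on top of the stack instead of flat. Depth readings put it at about x 112–133 mm and z 25–50 mm, inside the limits and well below the 65 mm deck.
- **At rest:** The rings looked settled in the pictures, but I did not measure their speed.
- **Bystanders:** The offcut, grease pot, oil bottle and wrench looked unmoved, judged by eye. The wrench was only partly visible in the later close-ups.
- **Robot:** It was still and clear of everything.

**What disagreed:**
- **Fingertip height:** The first pass at red went over the ring without moving it. The fingertips were about level with the reported TCP, not 22 mm ahead, so I found the deck with a light touch of about 4 N and worked from that height.
- **Tray position:** My first estimate from the two fixed cameras was about 3 mm off, and I corrected it with the wrist camera.

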